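# Seat the drill plate and bring its slip bush over the bore

### The arm

A 7-joint arm with a two-finger parallel gripper is mounted at the origin on the work surface. World frame = base frame: x ahead of the robot, y to its left, z up, the work surface at z = 0. Lengths are in m, angles in rad, forces in N, time in s.
With the tool pointing down it reaches from about 0.425 to 0.875 m from the base axis. Payload 4.7 kg.
Tool frame: the origin (TCP) lies between the finger pads; the fingertips stand 19 mm ahead of it and the grasp point (between the pads) is the TCP (ctrl.tip_extent is the distance from the TCP to the fingertips, in m); z points along the fingers, y is the line along which they close (so a half turn about z gives the same grasp; the last joint's range is limited). The gripper opens to 87 mm and grips with 3 to 60 N. Pads are 19 mm wide; open, the fingers measure 117 mm over their backs; the gripper's body (75 mm by 190 mm) begins 51 mm behind the grasp point.
Start: joints at [-1.223, 0.321, -0.07, 1.45, 0.023, 1.371, -0.057], TCP at [0.213, 0.614, 0.242] pointing down, gripper open.
Joint ranges: [-2.86, 2.86], [-0.3, 2.09], [-1.38, 1.24], [0.06, 2.45], [-1.56, 4.7], [0.09, 2.05], [-2.69, 2.69]. Speed limits (rad/s): [2.57, 2.57, 3.14, 3.14, 3.14, 3.14, 3.14].

### API

Orientations are given as a rotation vector (axis times angle).
In Python, from bench import ctrl gives the robot as it stands.
- The arm moves only by the shell command python3 -m crank 'ROWS' [OPENING] [FORCE]. ROWS is JSON, a list of rows, each an object of numbers: "tx", "ty", "tz": the shift along the tool's x, y, z in mm; "turn": the turn about the tool's z in units of 5 degrees (1.0 is 5 degrees). In form: [{"tx": .., "ty": .., "tz": .., "turn": ..}, ...]. A call has 1 to 5 rows; each row is the pose to reach, as a shift and turn from the pose commanded when the call began, along the tool's axes at that moment; what a row does not reach only later rows make up. A row lasts 1/8 s, in which the tool goes at most 62.5 mm and 10.7 degrees, less where a joint would pass 70% of its speed; a pose out of reach is approached as far as the arm can. A call with a gripper value outside its range is refused whole. OPENING is the finger opening in mm, from 0 to 87, set as the call begins (- or left out, the last holds). The fingers move at their own pace and stop on an object; FORCE is the grip in N (left out, the last holds). Time passes only in rows, so rows that repeat a pose let the fingers close. It gives the time, the measured TCP pose, the force, the opening and the grip force at its end, in the units of the state.
- ctrl.get_state(): the state, without advancing time (a new reading comes with each control period).
- ctrl.get_image(name): name is "scene" or "top" or "wrist"; returns (picture, depth): 420x560x3 uint8, red, green, blue; 420x560 float32, m along the optical axis (not along the pixel's ray), 0 where there is no reading.
- ctrl.camera_model(name): a dict with "intrinsics" (3x3 intrinsics, pixels), "dist_coeffs" ([k1, k2, p1, p2, k3] as OpenCV has them; the pictures are not rectified), "origin" and "orientation" of the camera in the world. Camera axes: x right, y down, z forward; pixel columns grow to the right and rows downward; lengths in m; the calibration is good to about 2 mm. A picture is of the moment at which its call begins: read the wrist's pose just before it. camera_model takes no time and is no camera call; for the wrist camera it gives the pose at the moment of the call.
- ctrl.close_job(): hands the job in; it is judged then, once.
Trained networks look in the newest picture that a camera, given by its name, has taken for a name from the list of things; names that differ only in an ending like _2 or _b are one class to them, and where a whole thing is asked for, a point or a joint stands for the part that bears it (a point fixed in the world has none). Each returns a list of dicts, best first, with "confidence" (0 to 1); they miss things now and then, are a little off and sometimes report something else, mostly with a low value. They report only what shows in the picture. A call takes as long as a camera call. They do not tell look-alikes from the thing itself.
- ctrl.recognise(camera, query): "xyz" ([x, y, z] in m, in world coordinates, good to about 4 mm: the middle of the surface that is visible of it).
- ctrl.mark_of(camera, query): "xyz" ([x, y, z] in m, in world coordinates, good to about 4 mm: a listed point, or the origin of a listed thing).
The state is a dict: "time": time; "joint_positions": joint angles; "qd": joint speeds; "joint_torque": joint torques, N m; "position": TCP position; "tool_rot": TCP orientation; "ft_force": force on the tool from outside, world axes, zero at the start; "torque": the same for the moment, N m; "grip_width": opening from 0.0 (shut) to 1.0 (fully open); "grip_force": force on a finger pad.
Only numpy, scipy, OpenCV 4.12 (cv2) and the standard library are available. Lean on these libraries where they do the work, as an engineer would, in place of code of your own. Each camera call takes 0.05 s, during which the arm holds its last target. There are 200 camera calls.

### The job

Get the drill jig ready for me: take the dark drill plate off its wooden rest, lower it over the jig's two pins until it lies flush on the jig, and let go of it. Then take the bright slip bush (the larger of the two) off the bush stand, carry it over the peg rail without disturbing any of the other things on the shelf, and stop with it upright and centred about 5 mm above the big middle bore of the plate, not touching it. Finish while still holding it there, so that I can oil the shank before it goes in.

Things in the scene. Friction and masses are not known exactly. Their poses are not given: they have to be found in the camera images.
- drill_jig: Drill jig, fixed: grey base 170 (x) x 110 x 14 mm, on it a nest 110 (x) x 46 mm with an aluminium blank in its middle. Origin: centre of the underside, on the shelf; z up. The flat seat for the plate is 40 mm above the origin. Two upright pins, 10 mm in diameter, bullet-nosed, stand on the seat 45 mm either side of the centre along x, reaching 22 mm above the seat.
- drill_plate: Loose dark steel plate 120 (x) x 60 (y) x 12 mm, 0.6 kg. Origin: centre of the underside. Pin holes 11.5 mm wide, 45 mm either side of the centre along x; middle bore 25.5 mm, bright ring round it. Fits the jig either way round. Starts on its rest, underside 22 mm above the shelf. Rest and nest are narrower, so it can be gripped across y with the fingertips below its underside.
- plate_bore (a point): Centre of the plate's middle bore at the plate's top face, 12 mm above the plate's origin.
- slip_bush: Bright steel slip bush, loose, 0.14 kg, 45 mm tall, upright: shank 22 mm in diameter, above it a knurled head 34 mm in diameter from 33 to 45 mm above the origin; 13 mm bore through. Origin: centre of the shank's lower end; z is its axis, up. Starts on one peg of the bush stand (peg loosely in its bore), lower end 20 mm above the shelf.
- spare_bush: Small black slip bush for another job, 36 mm tall, head 26 mm in diameter; on the other peg of the stand. Leave it. Origin: centre of its lower end.
- bush_stand: Wooden bush stand, fixed, 140 (x) x 60 (y) x 20 mm, with two pegs 9 mm in diameter and 18 mm tall, 40 mm to either side of the centre along its x axis. Origin: centre of the underside.
- plate_rest: Wooden rest under the drill plate, fixed, 110 (x) x 44 (y) x 22 mm, its axes those of the plate as it starts. Origin: centre of the underside.
- peg_rail: Wooden peg rail, fixed, between the bush stand and the jig: foot 240 (x) x 90 (y) x 15 mm, upright board 240 x 18 mm reaching 155 mm above the shelf; pegs on its +y face carry the two chuck keys. With the keys it stays below 160 mm. Origin: centre of the underside.
- chuck_key_a: Chrome chuck key, T-shaped, handle 90 mm, 100 mm tall, hanging loose on two pegs of the rail. Origin: its lower tip, about 37 mm above the shelf.
- chuck_key_b: The other chuck key, the same.
- parallel_a: Steel parallel bar, loose, 150 (x) x 10 x 22 mm, standing on edge near the back. Origin: centre of the underside.
- parallel_b: The other parallel bar, the same.
- v_block: Knurled steel V-block, loose, 70 (x) x 60 x 45 mm, in the middle near the robot. Origin: centre of the underside.
- drift: Brass drift rod, loose, 12 mm in diameter, 110 mm long, lying in the vee of the V-block; its top is about 42 mm above the shelf. Origin: its middle.
- shield_knob: Orange plastic knob of the safety shield, loose, 48 mm across, 30 mm tall, at the back right. Origin: centre of the underside.
Not all that is in view belongs to the job. Of the things shaped like the slip_bush, the steel one is meant. Leave any turquoise look-alike of the drill_jig alone.

How it is judged:
On the way, in this order (a step that is already met when the one before it is completed fails the run):
1. the drill plate, still in the fingers, has been lowered over the pins to within 6 mm of the seat (contact force between the fingers and drill_plate above 0.5 N and z of drill_plate in the frame of drill_jig below 0.046 m and horizontal distance between drill_plate and drill_jig below 0.004 m and angle between the x axis of drill_plate and the x axis of drill_jig, either way round below 0.06 rad), for 0.05 s.
2. the drill plate lies flush on the jig and has been let go (z of drill_plate in the frame of drill_jig between 0.038 and 0.042 m and x of drill_plate in the frame of drill_jig between -0.003 and 0.003 m and y of drill_plate in the frame of drill_jig between -0.003 and 0.003 m and angle between the x axis of drill_plate and the x axis of drill_jig, either way round below 0.04 rad and angle between drill_plate's own z axis and vertical below 0.025 rad and contact force between the fingers and drill_plate below 0.1 N), for 0.2 s.
3. the bright slip bush, in the fingers, passes over the line of the peg rail with its lower end above the rail's top (contact force between the fingers and slip_bush above 0.5 N and z of slip_bush in the frame of peg_rail above 0.155 m and y of slip_bush in the frame of peg_rail between -0.05 and 0.05 m), for 0.05 s.
At the end, for the whole second after the job is handed in: The plate lies flush on the jig seat over both pins (within 2 mm in height, 3 mm sideways), let go; the bright slip bush is held still in the fingers, upright within 0.1 rad, its lower end 2 to 11 mm above the plate's top face and within 5 mm of the bore's centre, touching neither plate nor jig (all of step 2 and z of slip_bush in the frame of plate_bore between 0.002 and 0.011 m and horizontal distance between slip_bush and plate_bore below 0.005 m and angle between slip_bush's own z axis and vertical below 0.1 rad and linear speed of slip_bush below 0.02 m/s and contact force between the fingers and slip_bush above 0.5 N and contact force between slip_bush and drill_plate below 0.05 N and contact force between slip_bush and drill_jig below 0.05 N); the arm keeps its last pose, push and grip.
It fails at once if a chuck key is knocked from its pegs (moved more than 25 mm) (distance of any of chuck_key_a, chuck_key_b from where it was at the start of the episode above 0.025 m).
It fails at once if a parallel bar is pushed away (moved more than 25 mm) (distance of any of parallel_a, parallel_b from where it was at the start of the episode above 0.025 m).
It fails at once if the V-block or the brass drift is pushed away (moved more than 25 mm) (distance of any of v_block, drift from where it was at the start of the episode above 0.025 m).
It fails at once if the orange knob is pushed away (moved more than 25 mm) (distance of shield_knob from where it was at the start of the episode above 0.025 m).
It fails at once if the small black bush is taken or knocked away (moved more than 25 mm) (distance of spare_bush from where it was at the start of the episode above 0.025 m).
It also fails if it takes over 72 s, if anything falls off the work surface, if the arm or the gripper's body presses on something with over 40 N, if the wrist force passes 120 N, or if a joint passes its speed limit or range.

## Working session

There is one attempt and no reset: what is moved stays moved. The work goes in short steps, Python scripts to look and compute and a shell command to move; the robot and the scene stay as the last step left them, time stands still between calls to the robot, and variables do not carry over. Pictures are saved under pics/ and viewed, at most 10 in all, crops included, and the job is handed in when it is done.

```bash
mkdir -p pics; cat > h.py <<'E'
import numpy as np, cv2
from scipy.spatial.transform import Rotation as R
from bench import ctrl
def cam(n):
    m=ctrl.camera_model(n); o=np.array(m['orientation'])
    Rm=o if o.shape==(3,3) else R.from_rotvec(o).as_matrix()
    return np.array(m['intrinsics']),np.array(m['dist_coeffs']),np.array(m['origin']),Rm
def cloud(n):
    K,d,t,Rm=cam(n); im,z=ctrl.get_image(n)
    u,v=np.meshgrid(np.arange(560.),np.arange(420.))
    p=cv2.undistortPoints(np.stack([u,v],-1).reshape(-1,1,2),K,d).reshape(420,560,2)
    P=np.dstack([p*z[...,None],z])@Rm.T+t
    P[z==0]=np.nan
    return im,P
def save(n,im,s=1):
    cv2.imwrite('pics/'+n,cv2.resize(im[...,::-1],None,fx=s,fy=s))
E
python3 - <<'E'
from h import *
print(ctrl.camera_model('top'))
ims=[]
for n in ('top','scene'):
    im,P=cloud(n); np.savez(n+'.npz',im=im,P=P); save(n+'0.png',im,1.4)
    for q in 'drill_jig drill_plate plate_bore slip_bush spare_bush bush_stand plate_rest peg_rail chuck_key_a parallel_a v_block shield_knob'.split():
        print(n,q,[(np.round(r['xyz'],3).tolist(),round(r['confidence'],2)) for r in ctrl.mark_of(n,q)])
s=ctrl.get_state();print(s)
E
```

```text
{'intrinsics': array([[504.95177942,   0.        , 282.60157832],
       [  0.        , 504.95177942, 215.85022267],
       [  0.        ,   0.        ,   1.        ]]), 'dist_coeffs': array([0.04025038, 0.        , 0.        , 0.        , 0.        ]), 'origin': array([ 0.2598662 , -0.05565644,  1.30470711]), 'orientation': array([-2.13923688,  2.11058679, -0.20479218])}
top drill_jig [([0.237, 0.295, 0.002], 0.93), ([0.486, 0.285, 0.001], 0.78)]
top drill_plate [([0.602, -0.18, 0.018], 0.76)]
top plate_bore [([0.601, -0.185, 0.034], 0.98)]
top slip_bush [([0.496, -0.44, 0.001], 0.7), ([0.489, 0.286, -0.0], 0.59), ([0.437, -0.354, 0.021], 0.45)]
top spare_bush [([0.515, -0.332, 0.02], 0.51)]
top bush_stand [([0.472, -0.342, -0.004], 0.87)]
top plate_rest [([0.607, -0.178, -0.002], 0.44), ([0.437, -0.353, 0.02], 0.37)]
top peg_rail [([0.638, -0.01, 0.0], 0.68)]
top chuck_key_a [([0.58, 0.006, 0.04], 0.65), ([0.7, 0.01, 0.039], 0.44)]
top parallel_a [([0.742, 0.16, 0.001], 0.65), ([0.721, 0.16, 0.0], 0.64)]
top v_block [([0.426, -0.036, 0.002], 0.87)]
top shield_knob [([0.661, -0.33, 
[... 761 characters left out ...]
ns': array([-1.22290847,  0.32100494, -0.07006246,  1.45047083,  0.02260901,
        1.37080693, -0.05690065]), 'qd': array([ 1.19733976e-04, -5.41501486e-05, -6.58168227e-04, -7.95078182e-04,
       -4.44562571e-04, -1.10923909e-03,  1.61602001e-03]), 'joint_torque': array([ 2.08257143e-04, -4.91102457e+01, -4.02778722e-01, -3.12772429e+01,
       -6.35512895e-02,  3.35106673e-02,  9.99400328e-06]), 'position': array([0.21301296, 0.61413682, 0.2415977 ]), 'tool_rot': array([5.21894006e-01, 3.09785989e+00, 1.35076484e-04]), 'ft_force': array([ 1.78443447, -0.21505229,  0.14826411]), 'torque': array([-0.00928647, -0.00019389,  0.00648624]), 'grip_force': 0.0, 'grip_width': 0.9992328742840298}
```

View pics/top0.png

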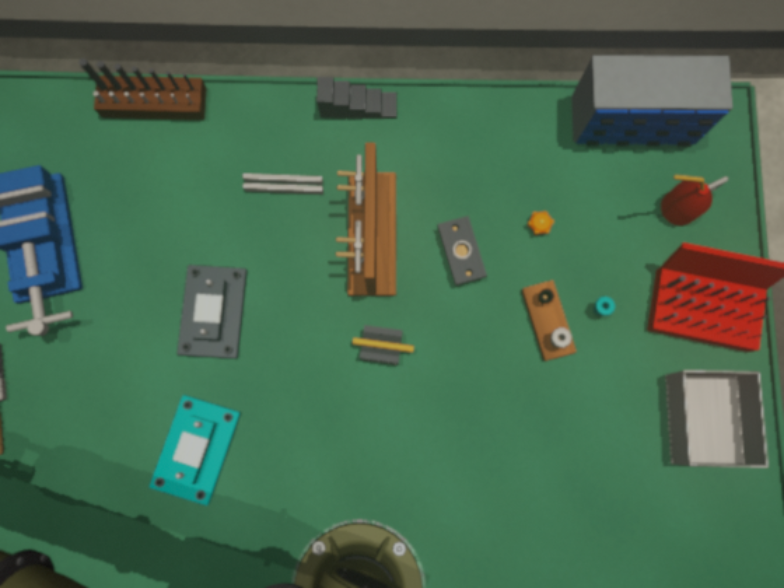

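View pics/scene0.png

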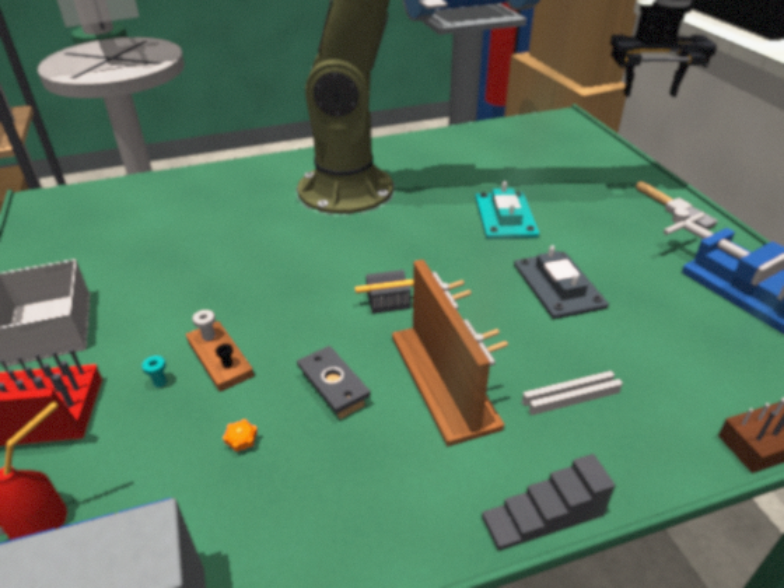

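```bash
python3 - <<'E'
from h import *
for n in ('top','scene'):
    D=np.load(n+'.npz');P=D['P'];im=D['im'].astype(int)
    def rect(nm,c,r,z0,z1):
        Q=P[(np.hypot(P[...,0]-c[0],P[...,1]-c[1])<r)&(P[...,2]>z0)&(P[...,2]<z1)]
        a=cv2.minAreaRect((Q[:,:2]*1000).astype(np.float32))
        print(n,nm,len(Q),np.round(a[0],1),np.round(a[1],1),round(a[2],1),'z',np.round(np.median(Q[:,2]),4))
    rect('plate',(.603,-.182),.085,.026,.045)
    rect('jigbase',(.486,.285),.115,.008,.022)
    rect('nest',(.486,.285),.08,.032,.046)
    rect('pins',(.486,.285),.08,.05,.07)
    rect('stand',(.472,-.342),.09,.012,.026)
    rect('bush',(.438,-.354),.03,.055,.075)
    rect('spare',(.515,-.332),.03,.048,.065)
    rect('rail',(.638,-.01),.15,.14,.17)
    rect('keys',(.638,.02),.15,.11,.14)
E
```

```text
top plate 980 [ 603.6 -180.1] [120.7  61.4] 16.3 z 0.0345
top jigbase 1862 [486.1 284.2] [197.3 170.8] 87.3 z 0.0146
top nest 777 [486.1 280. ] [ 47.2 110.8] 87.1 z 0.0403
top pins 27 [485.9 280.4] [ 9.8 99.4] 87.2 z 0.0587
top stand 1001 [ 476.9 -340.6] [140.   61.5] 15.7 z 0.0204
top bush 143 [ 437.5 -351.3] [34.6 32.9] 87.8 z 0.0652
top spare 71 [ 515.5 -329.4] [23.7 25.7] 84.2 z 0.0552
top rail 790 [639.5  -3.5] [239.5  33.7] 1.0 z 0.155
top keys 484 [637.5  12.9] [235.9  67.9] 0.5 z 0.1328
scene plate 1252 [ 602.6 -178.6] [124.2  61.6] 16.6 z 0.035
scene jigbase 1117 [485.6 282.1] [112.  173.4] 87.7 z 0.0158
scene nest 554 [485.  282.8] [ 50.8 114.8] 87.9 z 0.0416
scene pins 39 [485.8 281. ] [ 8.1 96.9] 87.1 z 0.0573
scene stand 976 [ 484.9 -369.2] [141.3 119.9] 16.2 z 0.0211
scene bush 165 [ 438.  -352.1] [36.1 33. ] 21.0 z 0.0647
scene spare 108 [ 514.9 -328.5] [25.5 26.3] 59.1 z 0.0557
scene rail 1078 [640.1  -2.2] [242.3  36.7] 0.8 z 0.1554
scene keys 1002 [640.2  13.8] [241.2  69.5] 1.1 z 0.1303
```

```bash
cat >> h.py <<'E'
def to(x,y,z,yaw):
    "print shift/turn to bring TCP to x,y,z with tool y at yaw deg (mod 180)"
    s=ctrl.get_state(); M=R.from_rotvec(s['tool_rot']).as_matrix()
    d=M.T@(np.array([x,y,z])-s['position'])*1000
    cur=np.degrees(np.arctan2(M[1,1],M[0,1])); dy=(yaw-cur+90)%180-90
    print('t',round(s['time'],2),'pos',np.round(s['position'],4),'yaw',round(cur,2),'tilt',round(np.degrees(np.arccos(-M[2,2])),2),'F',np.round(s['ft_force'],1),'w',round(s['grip_width']*87,1),'g',round(s['grip_force'],1),'j7',round(s['joint_positions'][6],2))
    print('  shift mm',np.round(d,1),'turn',round(-dy/5,2))
E
python3 -m crank '[{"tx":-42,"ty":-42},{"tx":-84,"ty":-84},{"tx":-126,"ty":-126},{"tx":-168,"ty":-168},{"tx":-210,"ty":-210}]' 87
python3 -m crank '[{"tx":-42,"ty":-42,"turn":-1.4},{"tx":-84,"ty":-84,"turn":-2.8},{"tx":-126,"ty":-126,"turn":-4.2},{"tx":-168,"ty":-168,"turn":-5.6},{"tx":-210,"ty":-210,"turn":-7.1}]'
python3 -c "
from h import *
to(.6035,-.180,.2,106.3)"
```

```text
t 1.3 pos [0.213  0.6141 0.2416] yaw 70.87 tilt 0.01 F [ 1.8 -0.2  0.1] w 86.9 g 0.0 j7 -0.06
  shift mm [-629.1 -622.4   41.6] turn -7.09$[0]: bad value
$[0]: bad value
```

```bash

python3 -m crank '[{"tx":-42,"ty":-42,"tz":0,"turn":0},{"tx":-84,"ty":-84,"tz":0,"turn":0},{"tx":-126,"ty":-126,"tz":0,"turn":0},{"tx":-168,"ty":-168,"tz":0,"turn":0},{"tx":-210,"ty":-210,"tz":0,"turn":0}]' 87 && python3 -m crank '[{"tx":-42,"ty":-42,"tz":0,"turn":-1.4},{"tx":-84,"ty":-84,"tz":0,"turn":-2.8},{"tx":-126,"ty":-126,"tz":0,"turn":-4.2},{"tx":-168,"ty":-168,"tz":0,"turn":-5.6},{"tx":-210,"ty":-210,"tz":0,"turn":-7.1}]'
python3 -c "
from h import *
to(.6035,-.180,.2,106.3)"
```

```text
time: 1.92
position: [0.3434, 0.3451, 0.2419]
tool_rot: [0.522, 3.097, 0.001]
ft_force: [1.0, -0.6, 0.8]
grip_width: 0.996
grip_force: 0.0
time: 2.55
position: [0.4729, 0.078, 0.242]
tool_rot: [-0.454, 3.107, 0.001]
ft_force: [1.4, 0.8, -0.2]
grip_width: 1.002
grip_force: 0.0
t 2.55 pos [0.4729 0.078  0.242 ] yaw 106.63 tilt 0.09 F [ 1.4  0.8 -0.2] w 87.1 g 0.0 j7 1.62
  shift mm [ -51.3 -284.6   41.9] turn 0.07
```

```bash

python3 -m crank '[{"tx":-10,"ty":-57,"tz":0,"turn":0},{"tx":-20,"ty":-114,"tz":0,"turn":0},{"tx":-31,"ty":-171,"tz":0,"turn":0},{"tx":-41,"ty":-228,"tz":0,"turn":0},{"tx":-51,"ty":-284,"tz":20,"turn":0}]' && python3 -m crank '[{"tx":0,"ty":0,"tz":20,"turn":0},{"tx":0,"ty":0,"tz":20,"turn":0},{"tx":0,"ty":0,"tz":20,"turn":0}]' | head -2
python3 -c "
from h import *
to(.6035,-.180,.041,106.3)
im,P=cloud('wrist'); np.savez('w1.npz',im=im,P=P); save('w1.png',im)
for q in ('drill_plate','plate_bore'): print(q,ctrl.mark_of('wrist',q)[:2])
Q=P[(P[...,2]>.026)&(P[...,2]<.045)]
a=cv2.minAreaRect((Q[:,:2]*1000).astype(np.float32));print(a,len(Q),np.median(Q[:,2]))
"
```

```text
time: 3.18
position: [0.6033, -0.18, 0.2232]
tool_rot: [-0.449, 3.105, -0.002]
ft_force: [0.6, 0.4, 0.1]
grip_width: 0.998
grip_force: 0.0
time: 3.55
position: [0.6016, -0.1765, 0.2023]
t 3.55 pos [ 0.6016 -0.1765  0.2023] yaw 106.52 tilt 0.09 F [ 0.3 -0.1  0.1] w 87.0 g 0.0 j7 2.28
  shift mm [ -0.6  -4.1 161.3] turn 0.04
drill_plate [{'xyz': [0.6023, -0.1829, 0.0236], 'confidence': 0.74}]
plate_bore [{'xyz': [0.6024, -0.1793, 0.0317], 'confidence': 0.92}]
((534.7274780273438, -227.3445281982422), (462.63525390625, 332.6884765625), 82.71444702148438) 13870 0.03412702723032271
```

View pics/w1.png

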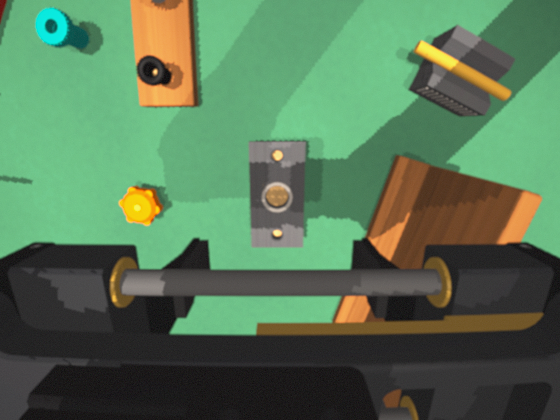

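```bash
cat >> h.py <<'E'
def rect(P,c,r,z0,z1):
    Q=P[(np.hypot(P[...,0]-c[0],P[...,1]-c[1])<r)&(P[...,2]>z0)&(P[...,2]<z1)]
    a=cv2.minAreaRect((Q[:,:2]*1000).astype(np.float32))
    print(len(Q),np.round(a[0],1),np.round(a[1],1),round(a[2],1),'z',np.round(np.median(Q[:,2]),4)); return a,Q
def ring(im,P,c,r=.03,zr=(.0,.2),bright=150):
    "centre of bright low-saturation blob near c"
    i=im.astype(int); m=(np.hypot(P[...,0]-c[0],P[...,1]-c[1])<r)&(i.min(-1)>bright)&(P[...,2]>zr[0])&(P[...,2]<zr[1])
    e=cv2.minEnclosingCircle((P[m][:,:2]*1000).astype(np.float32)); print('blob',m.sum(),e)
E
python3 -c "
from h import *
D=np.load('w1.npz');P=D['P'];rect(P,(.603,-.18),.075,.026,.045)
ring(D['im'],P,(.603,-.18),.03,(.026,.045),130)
to(.6035,-.180,.041,106.3)
"
```

```text
5240 [ 602.8 -179.2] [119.9  60.2] 16.4 z 0.033
blob 224 ((602.1897583007812, -179.50526428222656), 17.17524528503418)
t 3.7 pos [ 0.6018 -0.1771  0.2029] yaw 106.5 tilt 0.14 F [0.7 0.4 0.7] w 87.0 g 0.0 j7 2.28
  shift mm [ -0.4  -3.3 161.9] turn 0.04
```

```bash

python3 -m crank '[{"tx":0,"ty":-2.4,"tz":50,"turn":0},{"tx":0,"ty":-2.4,"tz":100,"turn":0},{"tx":0,"ty":-2.4,"tz":140,"turn":0},{"tx":0,"ty":-2.4,"tz":173,"turn":0},{"tx":0,"ty":-2.4,"tz":173,"turn":0}]' && python3 -m crank '[{"tx":0,"ty":0,"tz":0,"turn":0},{"tx":0,"ty":0,"tz":0,"turn":0},{"tx":0,"ty":0,"tz":0,"turn":0},{"tx":0,"ty":0,"tz":0,"turn":0},{"tx":0,"ty":0,"tz":0,"turn":0}]' 50 45
python3 -m crank '[{"tx":0,"ty":0,"tz":0,"turn":0},{"tx":0,"ty":0,"tz":0,"turn":0}]'>/dev/null
python3 -c "
from h import *
to(.6028,-.1793,.2,106.3)"
```

```text
time: 4.32
position: [0.6003, -0.1792, 0.0268]
tool_rot: [0.449, -3.105, -0.003]
ft_force: [0.5, 0.1, 1.2]
grip_width: 0.997
grip_force: 0.0
time: 4.95
position: [0.6025, -0.1804, 0.0296]
tool_rot: [-0.447, 3.108, 0.001]
ft_force: [-1.7, 0.7, 5.7]
grip_width: 0.677
grip_force: 45.0
t 5.2 pos [ 0.6025 -0.1804  0.0296] yaw 106.38 tilt 0.08 F [-0.6  2.1  6.1] w 59.3 g 45.0 j7 2.38
  shift mm [  -0.9    1.1 -170.4] turn 0.02
```

```bash

python3 -m crank '[{"tx":0,"ty":0,"tz":-15,"turn":0},{"tx":0,"ty":0,"tz":-50,"turn":0},{"tx":0,"ty":0,"tz":-105,"turn":0},{"tx":0,"ty":0,"tz":-160,"turn":0},{"tx":0,"ty":0,"tz":-210,"turn":0}]' |head -1&& python3 -m crank '[{"tx":0,"ty":0,"tz":0,"turn":0},{"tx":0,"ty":0,"tz":0,"turn":0}]'
python3 -c "
from h import *
to(.486,.2805,.24,87.2)"
```

```text
time: 5.82
time: 6.08
position: [0.6007, -0.1803, 0.2367]
tool_rot: [0.447, -3.107, -0.002]
ft_force: [-0.9, 0.9, -6.9]
grip_width: 0.683
grip_force: 45.0
t 6.08 pos [ 0.6007 -0.1803  0.2367] yaw 106.37 tilt 0.18 F [-0.9  0.9 -6.9] w 59.5 g 45.0 j7 2.27
  shift mm [-19.8 474.4  -2.5] turn 3.83
```

```bash

python3 -m crank '[{"tx":0,"ty":20,"tz":0,"turn":0},{"tx":-2,"ty":65,"tz":0,"turn":0},{"tx":-4,"ty":115,"tz":0,"turn":0},{"tx":-6,"ty":165,"tz":0,"turn":0},{"tx":-8,"ty":215,"tz":0,"turn":0}]' |head -1&& python3 -m crank '[{"tx":-2,"ty":50,"tz":0,"turn":0.8},{"tx":-4,"ty":100,"tz":0,"turn":1.6},{"tx":-6,"ty":150,"tz":0,"turn":2.4},{"tx":-8,"ty":200,"tz":0,"turn":3.2},{"tx":-10,"ty":240,"tz":0,"turn":3.8}]'|head -1&& python3 -m crank '[{"tx":0,"ty":10,"tz":0,"turn":0},{"tx":0,"ty":10,"tz":0,"turn":0},{"tx":0,"ty":10,"tz":0,"turn":0},{"tx":0,"ty":10,"tz":0,"turn":0}]'|head -1
python3 -c "
from h import *
to(.486,.2805,.24,87.2)
im,P=cloud('wrist'); np.savez('w2.npz',im=im,P=P); save('w2.png',im)
s=ctrl.get_state()
im2,P2=cloud('top'); np.savez('top2.npz',im=im2,P=P2)
print('pins wrist');rect(P,(.486,.28),.08,.045,.075);print('nest');rect(P,(.486,.28),.08,.03,.045);print('base');rect(P,(.486,.28),.12,.008,.02)
print('plate wrist');rect(P,s['position'],.1,.22,.27);
"
```

```text
time: 6.7
time: 7.32
time: 7.82
t 7.83 pos [0.4918 0.2692 0.2383] yaw 87.23 tilt 0.03 F [-1.1  0.3 -4.8] w 59.4 g 45.0 j7 1.03
  shift mm [ 6.3 11.  -1.7] turn 0.01
pins wrist
63 [439.6 284.5] [8.8 8.5] 43.3 z 0.0587
nest
935 [469.2 283. ] [45.3 78.6] 85.8 z 0.0388
base
3134 [447.9 283.6] [109.5  96.6] 86.5 z 0.0128
plate wrist
17192 [477.5 270.3] [84.1 92. ] 87.3 z 0.2417
```

View pics/w2.png

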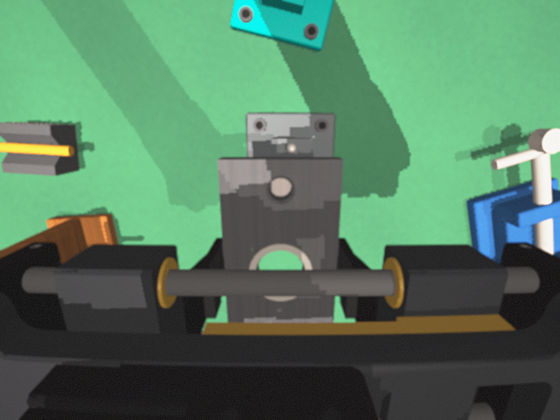

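```bash

python3 -m crank '[{"tx":3,"ty":6,"tz":20,"turn":0},{"tx":7,"ty":12,"tz":60,"turn":0},{"tx":7,"ty":12,"tz":100,"turn":0},{"tx":7,"ty":12,"tz":135,"turn":0},{"tx":7,"ty":12,"tz":153,"turn":0}]' |head -1&& python3 -m crank '[{"tx":0,"ty":0,"tz":0,"turn":0},{"tx":0,"ty":0,"tz":0,"turn":0},{"tx":0,"ty":0,"tz":0,"turn":0},{"tx":0,"ty":0,"tz":0,"turn":0}]'|head -1
python3 -c "
from h import *
to(.4855,.2812,.085,87.2)
im,P=cloud('wrist'); np.savez('w3.npz',im=im,P=P); 
s=ctrl.get_state()
im2,P2=cloud('top'); np.savez('top3.npz',im=im2,P=P2)
a=cv2.resize(im[60:330,150:420,::-1],(400,400));b=cv2.resize(im2[170:270,110:210,::-1],(400,400),interpolation=cv2.INTER_CUBIC)
cv2.imwrite('pics/w3.png',np.hstack([a,b]))
z=s['position'][2]
for n,p in (('wrist',P),('top',P2)):
  print(n,'plate');rect(p,s['position'],.08,z-.006,z+.012);print('base');rect(p,(.486,.28),.105,.008,.02)
"
```

```text
time: 8.55
time: 9.05
t 9.05 pos [0.4854 0.2836 0.0866] yaw 87.38 tilt 0.11 F [-0.2 -0.5 -5.4] w 59.6 g 45.0 j7 1.06
  shift mm [-0.2 -2.4  1.6] turn 0.04
wrist plate
15808 [471.1 284.2] [80.8 92.1] 87.5 z 0.0898
base
8421 [484.1 282. ] [110.3 170.1] 87.3 z 0.0128
top plate
365 [486.3 281.4] [ 60.5 120.3] 87.5 z 0.091
base
705 [486.5 272.5] [174.7 101.9] 0.0 z 0.0144
```

View pics/w3.png

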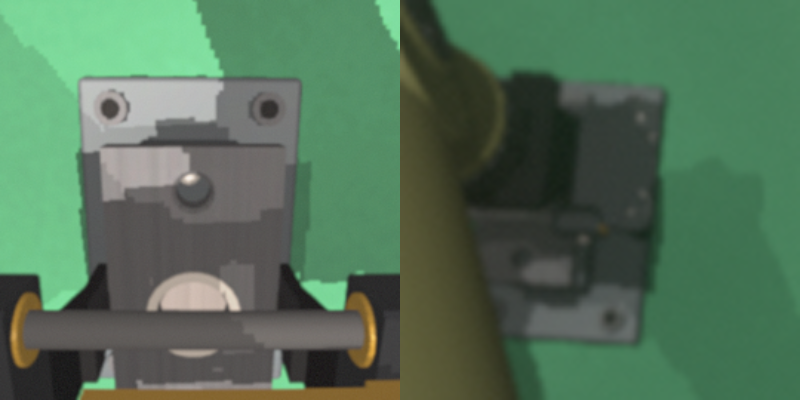

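```bash

python3 -c "
from h import *
D=np.load('w3.npz');P=D['P']
m=(np.hypot(P[...,0]-.4405,P[...,1]-.2845)<.02)
Q=P[m]
pin=Q[(Q[:,2]>.045)&(Q[:,2]<.075)]; print('pin',len(pin),pin.max(0),np.median(pin,0),pin.min(0)); print('tip',pin[pin[:,2]>.0595].mean(0) if (pin[:,2]>.0595).any() else 0)
# hole: pixels not at plate top, inside; project rays to plate top plane
K,d,t,Rm=cam('wrist')
hm=m&((P[...,2]<.08)|np.isnan(P[...,2]))&(P[...,0]>.428)
n,l,st,ce=cv2.connectedComponentsWithStats(hm.astype(np.uint8))
for k in range(1,n):
  if st[k,4]<60: continue
  v,u=np.where(l==k)
  p=cv2.undistortPoints(np.stack([u,v],-1).astype(float).reshape(-1,1,2),K,d).reshape(-1,2)
  r=np.c_[p,np.ones(len(p))]@Rm.T; w=t+r*((.0905-t[2])/r[:,2])[:,None]
  print('hole',len(w),cv2.minEnclosingCircle((w[:,:2]*1000).astype(np.float32)),w.mean(0))
far=P[(abs(P[...,2]-.09)<.006)&(abs(P[...,1]-.2845)<.02)&(P[...,0]>.41)&(P[...,0]<.46)]
print('far edge plate',np.percentile(far[:,0],[0,.5,1]))
b=P[(abs(P[...,2]-.013)<.005)&(abs(P[...,1]-.2845)<.02)&(P[...,0]>.38)&(P[...,0]<.46)]
print('far edge base',np.percentile(b[:,0],[0,.5,1]))
to(.4855,.2812,.085,87.2)
"
```

```text
pin 60 [0.44425055 0.28842407 0.06180923] [0.44167749 0.28487868 0.05951616] [0.43977429 0.28109658 0.05315801]
tip [0.44092799 0.28472209 0.06045981]
hole 222 ((423.4156494140625, 285.6477966308594), 11.283183097839355) [0.42257011 0.28634957 0.0905    ]
hole 317 ((438.5499572753906, 286.1133728027344), 5.22374153137207) [0.43850262 0.28602094 0.0905    ]
far edge plate [0.42423625 0.42464932 0.42491404]
far edge base [0.39822052 0.39925215 0.39962834]
t 9.15 pos [0.4851 0.2834 0.0862] yaw 87.38 tilt 0.06 F [ 0.1 -0.2 -5.1] w 59.3 g 45.0 j7 1.06
  shift mm [-0.5 -2.2  1.1] turn 0.04
```

```bash

python3 -m crank '[{"tx":0.2,"ty":-1.1,"tz":5,"turn":0},{"tx":0.2,"ty":-1.1,"tz":10,"turn":0},{"tx":0.2,"ty":-1.1,"tz":15,"turn":0},{"tx":0.2,"ty":-1.1,"tz":20,"turn":0},{"tx":0.2,"ty":-1.1,"tz":24,"turn":0}]' && python3 -m crank '[{"tx":0,"ty":0,"tz":0,"turn":0},{"tx":0,"ty":0,"tz":0,"turn":0}]'|head -1
python3 -c "
from h import *
to(.4847,.2823,.0476,87.2)"
```

```text
time: 9.78
position: [0.4846, 0.2821, 0.0611]
tool_rot: [-0.072, -3.141, 0.0]
ft_force: [0.4, 0.1, -5.6]
grip_width: 0.68
grip_force: 45.0
time: 10.02
t 10.03 pos [0.4848 0.2822 0.0617] yaw 87.38 tilt 0.02 F [-1.1  0.4 -4.4] w 59.6 g 45.0 j7 1.07
  shift mm [ 0.1  0.1 14.1] turn 0.04
```

Underside is ~8 mm below pin tops with no side force. Continue down.

```bash

python3 -m crank '[{"tx":0,"ty":0,"tz":4,"turn":0},{"tx":0,"ty":0,"tz":8,"turn":0},{"tx":0,"ty":0,"tz":11,"turn":0},{"tx":0,"ty":0,"tz":13,"turn":0},{"tx":0,"ty":0,"tz":14,"turn":0}]' && python3 -m crank '[{"tx":0,"ty":0,"tz":0,"turn":0},{"tx":0,"ty":0,"tz":0,"turn":0}]'|head -1
python3 -c "
from h import *
to(.4847,.2823,.0476,87.2)"
```

```text
time: 10.65
position: [0.4846, 0.2821, 0.0476]
tool_rot: [-0.072, -3.14, 0.0]
ft_force: [-1.6, -1.3, 0.5]
grip_width: 0.685
grip_force: 45.0
time: 10.9
t 10.9 pos [0.4846 0.2822 0.0476] yaw 87.38 tilt 0.01 F [-1.2  0.4 -4.8] w 59.2 g 45.0 j7 1.08
  shift mm [-0.1  0.1  0. ] turn 0.04
```

```bash

python3 -m crank '[{"tx":0,"ty":0,"tz":0.4,"turn":0},{"tx":0,"ty":0,"tz":0.8,"turn":0},{"tx":0,"ty":0,"tz":0.8,"turn":0}]'
python3 -m crank '[{"tx":0,"ty":0,"tz":0,"turn":0},{"tx":0,"ty":0,"tz":0,"turn":0},{"tx":0,"ty":0,"tz":0,"turn":0},{"tx":0,"ty":0,"tz":0,"turn":0},{"tx":0,"ty":0,"tz":0,"turn":0}]' 87 30
python3 -m crank '[{"tx":0,"ty":0,"tz":-20,"turn":0},{"tx":0,"ty":0,"tz":-60,"turn":0},{"tx":0,"ty":0,"tz":-115,"turn":0},{"tx":0,"ty":0,"tz":-160,"turn":0},{"tx":0,"ty":0,"tz":-160,"turn":0}]'
python3 -c "
from h import *
to(.438,-.352,.24,106.3)
im,P=cloud('wrist'); np.savez('w4.npz',im=im,P=P); save('w4.png',im)
print('plate');rect(P,(.4847,.2823),.07,.046,.057);print('base');rect(P,(.486,.28),.105,.008,.02)
ring(im,P,(.4847,.2823),.022,(.047,.06),130)
print(ctrl.mark_of('wrist','plate_bore')[:1])"
```

```text
time: 11.28
position: [0.4846, 0.2822, 0.0476]
tool_rot: [-0.072, -3.14, -0.001]
ft_force: [-4.2, -2.7, 4.9]
grip_width: 0.682
grip_force: 45.0
time: 11.9
position: [0.4847, 0.2822, 0.0468]
tool_rot: [0.072, 3.141, 0.0]
ft_force: [-0.1, 0.1, -0.7]
grip_width: 0.992
grip_force: 0.0
time: 12.52
position: [0.4869, 0.2833, 0.2111]
tool_rot: [0.072, 3.134, 0.009]
ft_force: [-1.1, 0.2, -0.4]
grip_width: 0.999
grip_force: 0.0
t 12.53 pos [0.4869 0.2833 0.2111] yaw 87.37 tilt 0.48 F [-1.1  0.2 -0.4] w 87.0 g 0.0 j7 1.01
  shift mm [  19.5 -636.7  -32.6] turn -3.79
plate
5641 [484.8 282.9] [ 60.1 120.7] 87.4 z 0.051
base
6468 [484.4 282.4] [110.7 169.9] 87.2 z 0.0129
blob 164 ((482.90020751953125, 280.8338623046875), 16.107620239257812)
[{'xyz': [0.4851, 0.2798, 0.0474], 'confidence': 0.72}]
```

View pics/w4.png

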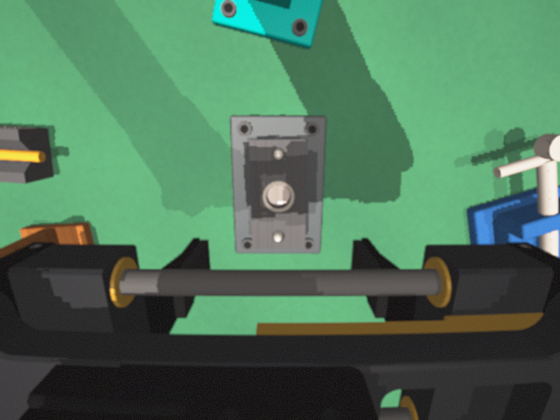

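```bash

python3 -m crank '[{"tx":2,"ty":-58,"tz":-10,"turn":0},{"tx":4,"ty":-116,"tz":-20,"turn":0},{"tx":6,"ty":-174,"tz":-30,"turn":0},{"tx":8,"ty":-232,"tz":-30,"turn":0},{"tx":10,"ty":-290,"tz":-30,"turn":0}]' |head -1; python3 -m crank '[{"tx":2,"ty":-58,"tz":0,"turn":-0.1},{"tx":4,"ty":-116,"tz":0,"turn":-0.2},{"tx":6,"ty":-174,"tz":0,"turn":-0.3},{"tx":8,"ty":-232,"tz":0,"turn":-0.4},{"tx":10,"ty":-290,"tz":0,"turn":-0.5}]'|head -1; python3 -m crank '[{"tx":0,"ty":-40,"tz":30,"turn":0},{"tx":0,"ty":-54,"tz":50,"turn":0},{"tx":0,"ty":-54,"tz":50,"turn":0},{"tx":0,"ty":-54,"tz":50,"turn":0}]'|head -1
python3 -c "
from h import *
to(.438,-.352,.19,90)
im,P=cloud('wrist'); np.savez('w5.npz',im=im,P=P); save('w5.png',im)
print('bush');rect(P,(.438,-.352),.03,.055,.072);
print(ctrl.mark_of('wrist','slip_bush')[:2])
to(.438,-.352,.19,90)"
```

```text
time: 13.25
time: 13.88
time: 14.38
t 14.38 pos [ 0.438  -0.3496  0.1864] yaw 89.91 tilt 0.07 F [-0.1 -0.3  0.9] w 86.9 g 0.0 j7 2.43
  shift mm [-0.  -2.4 -3.6] turn -0.02
bush
910 [ 436.7 -351.6] [34.2 34.6] 17.9 z 0.0637
[{'xyz': [0.4418, -0.3511, 0.0172], 'confidence': 0.89}, {'xyz': [0.4986, -0.4334, 0.0012], 'confidence': 0.8}]
t 14.47 pos [ 0.4387 -0.3495  0.1873] yaw 89.97 tilt 0.08 F [-0.1 -0.3  0.6] w 86.8 g 0.0 j7 2.43
  shift mm [ 0.7 -2.5 -2.7] turn -0.01
```

View pics/w5.png

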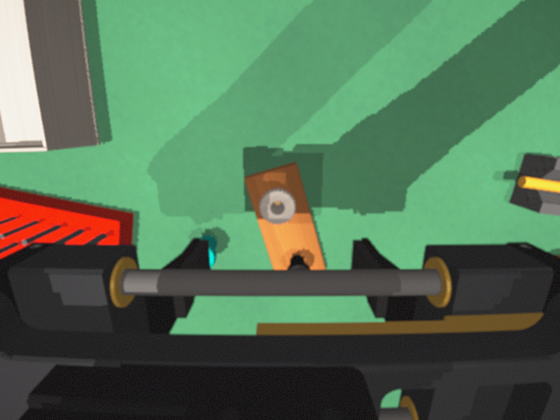

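```bash

python3 -m crank '[{"tx":1.5,"ty":-2,"tz":30,"turn":0},{"tx":1.5,"ty":-2,"tz":70,"turn":0},{"tx":1.5,"ty":-2,"tz":105,"turn":0},{"tx":1.5,"ty":-2,"tz":128,"turn":0},{"tx":1.5,"ty":-2,"tz":128,"turn":0}]' 70 |head -1; python3 -m crank '[{"tx":0,"ty":0,"tz":0,"turn":0},{"tx":0,"ty":0,"tz":0,"turn":0},{"tx":0,"ty":0,"tz":0,"turn":0},{"tx":0,"ty":0,"tz":0,"turn":0},{"tx":0,"ty":0,"tz":0,"turn":0}]' 20 25 |head -1; python3 -m crank '[{"tx":0,"ty":0,"tz":0,"turn":0},{"tx":0,"ty":0,"tz":0,"turn":0},{"tx":0,"ty":0,"tz":0,"turn":0}]' |head -1
python3 -c "
from h import *
to(.437,-.3515,.059,90)"
```

```text
time: 15.1
time: 15.72
time: 16.1
t 16.1 pos [ 0.4367 -0.3525  0.059 ] yaw 89.87 tilt 0.03 F [0.1 0.7 3.2] w 33.7 g 25.0 j7 2.56
  shift mm [-0.3  1.   0. ] turn -0.03
```

```bash

python3 -m crank '[{"tx":0,"ty":0,"tz":-15,"turn":0},{"tx":0,"ty":0,"tz":-50,"turn":0},{"tx":0,"ty":0,"tz":-100,"turn":0},{"tx":0,"ty":0,"tz":-145,"turn":0},{"tx":0,"ty":0,"tz":-180,"turn":0}]' |head -1; python3 -m crank '[{"tx":-15,"ty":40,"tz":0,"turn":0},{"tx":-40,"ty":95,"tz":0,"turn":0},{"tx":-65,"ty":150,"tz":0,"turn":0},{"tx":-90,"ty":205,"tz":0,"turn":0},{"tx":-115,"ty":260,"tz":0,"turn":0}]'
python3 -c "
from h import *
to(.4847,.2823,.235,90)"
```

```text
time: 16.73
time: 17.35
position: [0.5522, -0.0909, 0.2393]
tool_rot: [0.004, 3.141, 0.001]
ft_force: [0.4, -0.3, -2.0]
grip_width: 0.382
grip_force: 25.0
t 17.35 pos [ 0.5522 -0.0909  0.2393] yaw 89.86 tilt 0.06 F [ 0.4 -0.3 -2. ] w 33.2 g 25.0 j7 1.84
  shift mm [ 68.4 373.    4.6] turn -0.03
```

```bash

python3 -m crank '[{"tx":0,"ty":50,"tz":0,"turn":0},{"tx":0,"ty":100,"tz":0,"turn":0},{"tx":5,"ty":150,"tz":0,"turn":0},{"tx":20,"ty":200,"tz":0,"turn":0},{"tx":40,"ty":250,"tz":0,"turn":0}]' |head -1; python3 -m crank '[{"tx":15,"ty":50,"tz":0,"turn":0},{"tx":25,"ty":95,"tz":0,"turn":0},{"tx":28,"ty":122,"tz":30,"turn":0},{"tx":28,"ty":122,"tz":70,"turn":0},{"tx":28,"ty":122,"tz":90,"turn":0}]' |head -1;  python3 -m crank '[{"tx":0,"ty":0,"tz":0,"turn":0},{"tx":0,"ty":0,"tz":0,"turn":0},{"tx":0,"ty":0,"tz":0,"turn":0}]' |head -1
python3 -c "
from h import *
to(.4847,.2823,.097,90)
im,P=cloud('wrist'); np.savez('w6.npz',im=im,P=P)
im2,P2=cloud('scene'); np.savez('s6.npz',im=im2,P=P2)
to(.4847,.2823,.097,90)
s=ctrl.get_state();c=s['position']
print('plate');rect(P,(.4847,.2823),.07,.046,.057);print('base');rect(P,(.486,.28),.105,.008,.02)
print('bush head');rect(P,c,.03,c[2]-.005,c[2]+.012)
print('scene bush');rect(P2,c,.03,c[2]-.05,c[2]+.012)
h,w=im2.shape[:2]
K,d,t,Rm=cam('scene'); uv=cv2.projectPoints(c.reshape(1,3),cv2.Rodrigues(Rm.T)[0],-Rm.T@t,K,d)[0].ravel().astype(int);print(uv)
b=cv2.resize(im2[uv[1]-45:uv[1]+75,uv[0]-60:uv[0]+60,::-1],(400,400),interpolation=cv2.INTER_CUBIC)
cv2.imwrite('pics/w6.png',np.hstack([cv2.resize(im[60:330,145:415,::-1],(400,400)),b]))"
```

```text
time: 17.98
time: 18.6
time: 18.98
t 18.98 pos [0.4856 0.2799 0.1502] yaw 89.86 tilt 0.14 F [-0.3 -0.  -1.9] w 33.1 g 25.0 j7 1.15
  shift mm [ 1.   2.4 53.2] turn -0.03
t 19.07 pos [0.4854 0.2798 0.1498] yaw 89.87 tilt 0.1 F [-0.7  0.4 -2.3] w 33.1 g 25.0 j7 1.15
  shift mm [ 0.7  2.4 52.8] turn -0.03
plate
5885 [471.9 283.4] [60.2 95. ] 87.5 z 0.0509
base
7272 [472.1 283.5] [109.8 145.7] 87.2 z 0.0128
bush head
2172 [485.  282.4] [35.2 53.6] 12.8 z 0.1545
scene bush
329 [487.4 279.8] [32.3 53.7] 7.6 z 0.1487
[407 156]
```

View pics/w6.png

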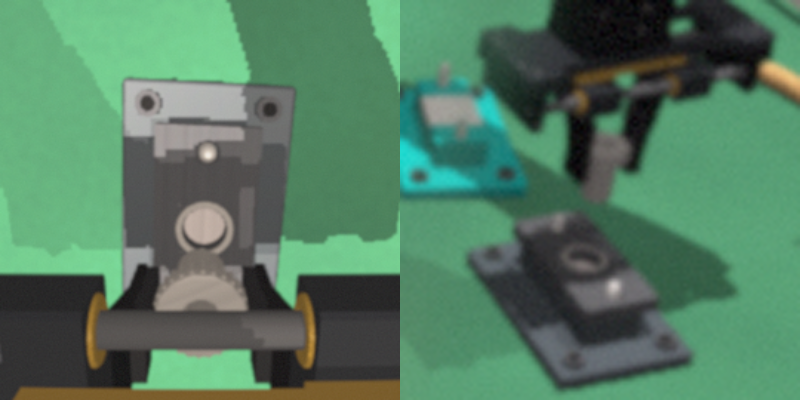

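```bash

python3 -m crank '[{"tx":0.7,"ty":2.4,"tz":12,"turn":0},{"tx":0.7,"ty":2.4,"tz":24,"turn":0},{"tx":0.7,"ty":2.4,"tz":36,"turn":0},{"tx":0.7,"ty":2.4,"tz":44,"turn":0},{"tx":0.7,"ty":2.4,"tz":50,"turn":0}]' |head -1;  python3 -m crank '[{"tx":0,"ty":0,"tz":0,"turn":0},{"tx":0,"ty":0,"tz":0,"turn":0},{"tx":0,"ty":0,"tz":0,"turn":0},{"tx":0,"ty":0,"tz":0,"turn":0}]' |head -1
python3 -c "
from h import *
to(.4847,.2823,.0965,90)
im,P=cloud('wrist'); np.savez('w7.npz',im=im,P=P)
im2,P2=cloud('scene'); np.savez('s7.npz',im=im2,P=P2)
to(.4847,.2823,.0965,90)
s=ctrl.get_state();c=s['position']
for n,p in (('wrist',P),('scene',P2)):
  print(n,'plate');rect(p,(.4847,.2823),.075,.044,.057);
  print('head');rect(p,c,.022,c[2]+.002,c[2]+.012)
  print('shank');rect(p,c,.022,c[2]-.036,c[2]-.01)
Q=P2[(np.hypot(P2[...,0]-c[0],P2[...,1]-c[1])<.02)];print('scene lower z',np.sort(Q[Q[:,2]>.056][:,2])[:8])
uv=(415,180)
b=cv2.resize(im2[uv[1]-45:uv[1]+45,uv[0]-50:uv[0]+40,::-1],(500,500),interpolation=cv2.INTER_CUBIC)
cv2.imwrite('pics/w7.png',b)"
```

```text
time: 19.7
time: 20.2
t 20.2 pos [0.4843 0.2821 0.0991] yaw 89.88 tilt 0.04 F [ 0.2 -0.3 -1.5] w 33.3 g 25.0 j7 1.19
  shift mm [-0.4  0.2  2.6] turn -0.02
t 20.3 pos [0.4843 0.282  0.099 ] yaw 89.88 tilt 0.03 F [ 0.2 -0.  -0.6] w 33.1 g 25.0 j7 1.19
  shift mm [-0.4  0.3  2.5] turn -0.02
wrist plate
8257 [484.7 282.8] [ 60.3 120.7] 87.5 z 0.0509
head
1440 [482.4 285.9] [35.6 35.3] 26.1 z 0.1037
shank
391 [482.3 282.4] [18.3 39.3] 3.3 z 0.0769
scene plate
638 [484.  282.9] [ 63.1 124.4] 88.1 z 0.0533
head
97 [487.8 282.9] [26.9 43.1] 16.5 z 0.1061
shank
81 [488.5 281.1] [43.5 17.2] 79.6 z 0.077
scene lower z [0.05600259 0.05608204 0.05613861 0.05614826 0.0562569  0.05627736
 0.05641794 0.05647775]
```

View pics/w7.png

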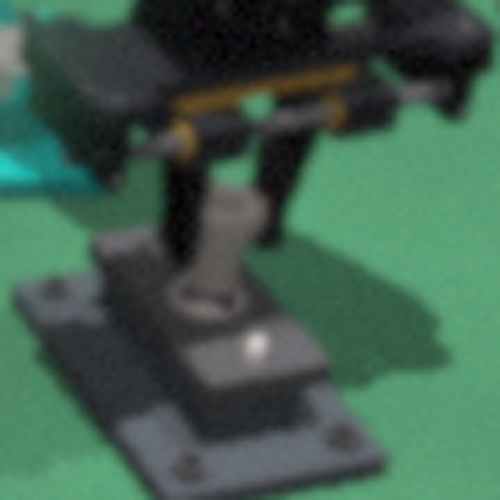

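```bash

python3 -c "
from h import *
from scipy.optimize import least_squares
c=ctrl.get_state()['position']
K,d,t,Rm=cam('scene')
uv=cv2.projectPoints(np.array([c+[0,0,.006],c+[0,0,-.039]]),cv2.Rodrigues(Rm.T)[0],-Rm.T@t,K,d)[0].reshape(2,2);print('vertical axis in crop',(uv-[365,135])*500/90)
for f in ('s7','w7','s6','w6'):
  D=np.load(f+'.npz');P=D['P'];im=D['im'].astype(int)
  cc=c if f[1]=='7' else np.array([.4855,.2798,.15])
  r=np.hypot(P[...,0]-cc[0],P[...,1]-cc[1]);g=im.max(-1)-im.min(-1)
  m=(r<.02)&(P[...,2]>cc[2]-.033)&(P[...,2]<cc[2]-.009)&(im.mean(-1)>75)
  Q=P[m]
  # fit cylinder radius 11, axis point a at z=cc-.02 and slopes
  def res(p): 
    dz=Q[:,2]-(cc[2]-.02); return (np.hypot(Q[:,0]-cc[0]-p[0]-p[2]*dz,Q[:,1]-cc[1]-p[1]-p[3]*dz)-.011)*1000
  o=least_squares(res,[0,0,0,0],loss='soft_l1'); print(f,len(Q),'axis off mm',np.round(o.x[:2]*1000,1),'slope',np.round(o.x[2:],3),'rms',np.sqrt(np.mean(o.fun**2)))
"
```

```text
vertical axis in crop [[222.13341146 202.78649881]
 [205.41242051 284.85104392]]
s7 57 axis off mm [-1.2  2.2] slope [-0.007  0.03 ] rms 1.647494800086561
w7 249 axis off mm [-2.9  0.1] slope [-0.364 -0.035] rms 1.3151737314363763
s6 67 axis off mm [-1.5  1.9] slope [-0.059 -0.085] rms 1.6212786208966032
w6 268 axis off mm [-2.4 -2.5] slope [-0.31  -0.276] rms 1.7368921748085362
```

```bash

python3 -c "
from h import *
def plane(Q):
  for _ in range(6):
    A=np.c_[Q[:,:2]-Q[:,:2].mean(0),np.ones(len(Q))];x=np.linalg.lstsq(A,Q[:,2],rcond=None)[0];e=Q[:,2]-A@x
    Q=Q[abs(e)<max(2.0*e.std(),.0006)]
  return len(Q),np.round(Q.mean(0),4),'slopes',np.round(x[:2],3),'rms',round(e.std()*1000,2)
for f,c in (('w7',[.4843,.2821,.0991]),('w6',[.4855,.2798,.15])):
  D=np.load(f+'.npz');P=D['P'];im=D['im'].astype(int); r=np.hypot(P[...,0]-c[0],P[...,1]-c[1])
  print(f,'head',plane(P[(r<.017)&(P[...,2]>c[2]+.001)&(P[...,2]<c[2]+.010)]))
  print(f,'plate',plane(P[(r<.06)&(abs(P[...,2]-.051)<.004)]))
D=np.load('s7.npz');im=D['im'].astype(int)
S=im[165:193,395:420]; print(S.mean(-1).astype(int))
"
```

```text
w7 head (1014, array([0.4773, 0.2824, 0.1038]), 'slopes', array([-0.007,  0.001]), 'rms', np.float64(0.51))
w7 plate (6570, array([0.4626, 0.2835, 0.0509]), 'slopes', array([0.001, 0.   ]), 'rms', np.float64(0.49))
w6 head (1010, array([0.4787, 0.2803, 0.1548]), 'slopes', array([-0.002,  0.003]), 'rms', np.float64(0.5))
w6 plate (4709, array([0.4643, 0.2835, 0.0509]), 'slopes', array([0.002, 0.   ]), 'rms', np.float64(0.51))
[[ 25  16  19  21  23  24  32  52  84 100 109 112 119 113 107  84  51  22
   17  24  19  18  22  38  71]
 [ 18   8  13  15  16  18  31  60  93 109 121 120 121 118 106  82  45  22
   25  15  21  20  19  45  81]
 [ 18   7   7  11  12  19  33  59  89 113 118 122 119 118 103  73  41  22
   20  17  21  25  31  59  88]
 [ 16   7   6  17   9   9  35  62  90 107 115 116 116 112  98  72  48  26
   19  15  17  27  41  70 101]
 [ 15  13   2  11  17  15  31  63  90 103 105 109 109 109 104  88  62  37
   24  22  22  31  54  89 110]
 [ 22  11   5  13  24  20  46  68  90  97 100 100 102 104 105  97  80  62
   38  24  20  43  70  98 120]
 [ 23  14   2  14  12  28  46  76  89  94
[... 1569 characters left out ...]
89  89  88  81  78  67  54  54  59  59
   69  76  76  72  73  75  73]
 [ 76  84  74  63  62  69  76  78  82  81  78  74  79  77  66  55  51  57
   60  67  72  73  74  75  74]
 [ 72  82  77  69  69  71  78  74  72  65  63  64  79  82  70  57  53  55
   57  65  71  70  72  75  73]
 [ 69  80  86  87  89  93  96  93  84  70  62  60  79  82  70  56  51  52
   51  59  63  73  69  73  74]
 [ 61  72  82  93 102 107 113 108 105  92  75  71  82  79  64  56  53  49
   53  55  62  68  70  76  74]
 [ 54  59  65  79  88 100 106 106 105  98  85  80  72  68  60  53  52  55
   59  63  69  74  71  74  72]
 [ 52  52  57  62  69  75  81  85  83  82  79  68  65  60  61  62  66  67
   76  80  84  86  85  81  79]]
```

```bash

python3 -m crank '[{"tx":-0.3,"ty":0.3,"tz":1,"turn":0},{"tx":-0.3,"ty":0.3,"tz":2,"turn":0},{"tx":-0.3,"ty":0.3,"tz":2.5,"turn":0},{"tx":-0.3,"ty":0.3,"tz":2.5,"turn":0},{"tx":-0.3,"ty":0.3,"tz":2.5,"turn":0}]' |head -1;  python3 -m crank '[{"tx":0,"ty":0,"tz":0,"turn":0},{"tx":0,"ty":0,"tz":0,"turn":0},{"tx":0,"ty":0,"tz":0,"turn":0},{"tx":0,"ty":0,"tz":0,"turn":0}]' |head -1
python3 -c "
from h import *
im,P=cloud('wrist');to(.4847,.2823,.0965,90)
c=ctrl.get_state()['position']
r=np.hypot(P[...,0]-c[0],P[...,1]-c[1])
H=P[(r<.022)&(P[...,2]>c[2]+.001)&(P[...,2]<c[2]+.010)&(abs(P[...,1]-c[1])<.003)]
print('head -x edge +17:',np.percentile(H[:,0],[0,2,5])+.017)
print('plate');rect(P,(.4847,.2823),.075,.044,.057)
print(np.abs(ctrl.get_state()['qd']).max())"
```

```text
time: 20.92
time: 21.42
t 21.48 pos [0.4845 0.2822 0.0963] yaw 89.87 tilt 0.01 F [-0.7 -0.4 -1.5] w 33.3 g 25.0 j7 1.19
  shift mm [-0.2  0.1 -0.2] turn -0.03
head -x edge +17: [0.48375934 0.48413673 0.48461947]
plate
8510 [484.7 282.6] [ 60.4 120.9] 87.4 z 0.0509
0.0015542452452087566
```

Bush axis and bore agree within 1 mm, level, about 5 mm above the plate. Handing in.

```bash
python3 -c "
from bench import ctrl
print(ctrl.close_job())"
```

```text
the job is handed in; nothing more can be done
None
```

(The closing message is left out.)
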